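# Pop the vented fuse hatch

### The job

Two oak connection boxes stand on the counter; the hatch of one has three slanting vent slots across it, the other is plain. With a fingertip press the slotted hatch down near its front edge, once, until its push-push latch lets go, then take the finger away upwards so that the hatch pops open, and keep clear of it for a couple of seconds to see that it stays open. Do not push it back down once it has opened, leave the plain hatch shut and the other things where they stand, and pick nothing up.

Things in the scene. Friction and masses are not known exactly. Their poses are not given: they have to be found in the camera images.
- ventbox: oak box, 166 mm front to back (x), 142 mm wide (y), fixed, let into the counter, top 80 to 110 mm above it. Origin: on its centre line 80 mm below its top; x points from the front to the hinge side, z up. Its slotted (three slanting slots, 66 by 9 mm) hatch, 115 mm (x) by 98 mm (y), 7 mm thick, of the same oak, lies flush in the top; the fixed frame is 20 mm wide in front and at the sides, 26 mm behind. Either box may stand on the left
- ventpress (a point): the place to press: a point on the top face of the slotted hatch, midway between its sides, 27 mm behind its front edge and 88 mm in front of its hinge line; 80 mm above the box's origin while the hatch is shut. It moves with the hatch; its axes are those of the box while shut (z out of the hatch, x towards the hinge)
- venthatch (a joint): hinge angle of the slotted hatch, rad. 0: shut and latched, flush with the top; negative: pressed in, down to a stop at -0.115; positive: front edge raised; 0.9: fully open against its stop. Driven by the latch and spring told under venthinge
- venthinge (a point): middle of the slotted hatch's hinge line, at its back edge, 4 mm below the top. Pressing takes 2 to 3 N at the press point. The latch lets go once that point has been pushed about 7 mm down (-0.08 rad) and the finger backs off; the hatch bottoms out at 10 mm. A shallower press latches again. A spring then raises it in about a second to 0.9 rad (front edge 90 mm above the box) and holds it; it follows the withdrawing finger. Pushed right down again, it latches shut
- plainbox: oak box, 166 mm front to back (x), 142 mm wide (y), fixed, let into the counter, top 80 to 110 mm above it. Origin: on its centre line 80 mm below its top; x points from the front to the hinge side, z up. Its plain hatch, 115 mm (x) by 98 mm (y), 7 mm thick, of the same oak, lies flush in the top; the fixed frame is 20 mm wide in front and at the sides, 26 mm behind. Either box may stand on the left
- plainhatch (a joint): hinge angle of the plain hatch, rad. 0: shut and latched, flush with the top; negative: pressed in, down to a stop at -0.115; positive: front edge raised; 0.9: fully open against its stop. It has the same latch and must stay shut
- jar: small jar with a steel lid, 44 mm across, 60 mm high, between the boxes; a bystander. Origin: centre of its underside
- driver: screwdriver with a black handle, 180 mm long, lying on the counter to the right of the boxes; a bystander. Origin: near its middle, on the counter
- tape: black roll of tape, 90 mm across, 24 mm high, lying flat to the left of the boxes; a bystander. Origin: centre of its underside
- tin: green tin with a brass-coloured lid, 74 by 94 mm, 70 mm high, beyond the jar, between the boxes; a bystander. Origin: centre of its underside

How it is judged (in metres and radians):
On the way, in this order (a step that is already met when the one before it is completed fails the run):
1. the slotted hatch is pressed in by a finger (value of joint venthatch below -0.05 rad and contact force between the fingers and venthatch above 0.5 N).
2. the slotted hatch has popped up and stands open for 1.5 s, untouched (value of joint venthatch above 0.6 rad and contact force between each of the arm, the fingers and venthatch below 0.1 N), for 1.5 s.
At the end, for the whole second after the job is handed in: the slotted hatch stands open by more than 0.6 rad, at rest and untouched; the plain hatch is still latched (within 0.03 rad of shut); jar, screwdriver, tape and tin are within 30 mm of where they stood (value of joint venthatch above 0.6 rad and velocity of joint venthatch between -0.1 and 0.1 rad/s and value of joint plainhatch between -0.03 and 0.03 rad and distance of each of jar, driver, tape, tin from where it was at the start of the episode below 0.03 m).
It fails at once if the hatch is pushed back towards shut after it has opened (only one press) (value of joint venthatch between 0.08 and 0.4 rad and velocity of joint venthatch below -0.2 rad/s).
It fails at once if the plain hatch is pressed in or opened (value of joint plainhatch below -0.05 rad or value of joint plainhatch above 0.05 rad).
It fails at once if the jar, screwdriver, tape or tin is shoved, lifted or carried (distance of any of jar, driver, tape, tin from where it was at the start of the episode above 0.03 m).
It also fails if it takes over 32 s, if anything falls off the work surface, if the arm or the gripper's body presses on something with over 40 N, if the wrist force passes 120 N, or if a joint passes its speed limit or range.

### The arm

A 6-joint arm with a two-finger parallel gripper is mounted at the origin on the work surface. World frame = base frame: x ahead of the robot, y to its left, z up, the work surface at z = 0. Lengths are in m, angles in degrees, forces in N, time in s.
With the tool pointing down it reaches from about 0.375 to 0.9 m from the base axis. Payload 3.1 kg.
Tool frame: the origin (TCP) lies at the very end of the fingers, on their centre line; the grasp point (between the pads) lies 19 mm behind it; z points along the fingers, y is the line along which they close (so a half turn about z gives the same grasp; the last joint's range is limited). The gripper opens to 87 mm and grips with 3 to 60 N. Pads are 19 mm wide; open, the fingers measure 117 mm over their backs; the gripper's body (75 mm by 190 mm) begins 51 mm behind the grasp point.
Start: joints at [58.069, 30.224, 82.088, -0, 67.689, -10.227], TCP at [0.231, 0.581, 0.223] pointing down, gripper open.
Joint ranges: [-176.69, 176.69], [-43.24, 126.21], [12.49, 139.97], [-82, 262], [0, 151.66], [-163.58, 163.58]. Speed limits (degrees/s): [159.86, 159.86, 180, 180, 180, 180].

### API

Orientations are given as a 3x3 rotation matrix whose columns are the frame's x, y, z axes.
In Python, from rig import * gives the robot as it stands.
- The arm moves only by the tool jog_arm, never from a script. Its arguments are lists of equal length, an entry for each row: "delta_pos": the shift along the world's x, y, z in cm, a list of three; "turn": the turn about the world's z in degrees; "grip": the closure, from 0 (fully open) to 1 (shut). In form: {"delta_pos": [[x, y, z], ...], "turn": [turn, ...], "grip": [grip, ...]}. A call has 1 to 12 rows; each row is the pose to reach, as a shift and turn from the pose commanded when the call began; what a row does not reach only later rows make up. A row lasts 1/8 s, in which the tool goes at most 62.5 mm and 10.7 degrees, less where a joint would pass 70% of its speed; a pose out of reach is approached as far as the arm can. A call with a gripper value outside its range is refused whole. The fingers move at their own pace and stop on an object; the grip force is fixed at half the most. Time passes only in rows, so rows that repeat a pose let the fingers close. It gives the time, the measured TCP pose, the force, the opening and the grip force at its end, in the units of the state.
- read_state(): the state, without advancing time (a new reading comes with each control period).
- capture(name): name is "scene" or "top"; returns a dict with "color" (480x640x3 uint8, blue, green, red), "fovy" (degrees; the focal length in pixels is half the picture's height over the tangent of half this angle, whatever the lens; pixels are square), "cx", "cy" (the principal point, pixels), "camera_from_world" (4x4, takes a point from world to camera coordinates). Camera axes: x right, y up, looking along -z (the intrinsics and any distortion apply to the point x, -y, -z); pixel columns grow to the right and rows downward; lengths in m; the calibration is good to about 2 mm. A picture is of the moment at which its call begins. There is no depth.
- hand_in(): hands the job in; it is judged then, once.
The state is a dict: "time_s": time; "joint_positions": joint angles; "qvel": joint speeds; "tau": joint torques, N m; "position": TCP position; "tcp_rot": TCP orientation; "force": force on the tool from outside, world axes, zero at the start; "moment": the same for the moment, N m; "opening": opening from 0.0 (shut) to 1.0 (fully open); "grasp_force": force on a finger pad.
Only numpy, scipy, OpenCV 4.12 (cv2) and the standard library are available. Lean on these libraries where they do the work, as an engineer would, in place of code of your own. Each camera call takes 0.05 s, during which the arm holds its last target. There are 200 camera calls.

## Working session

There is one attempt and no reset: what is moved stays moved. The work goes in short steps, Python scripts to look and compute and a tool call to move; the robot and the scene stay as the last step left them, time stands still between calls to the robot, and variables do not carry over. Pictures are saved under pics/ and viewed, at most 10 in all, crops included, and the job is handed in when it is done.

Besides the shell and the picture viewer there is one more tool, called in YAML: its name, and indented under it one key for each argument. jog_arm: Moves the arm, as the interface text tells. Its arguments: {"type":"object","properties":{"delta_pos":{"type":"array"},"turn":{"type":"array"},"grip":{"type":"array"}},"required":["delta_pos","turn","grip"]}

```bash
mkdir -p pics
python3 - <<'E'
from rig import *
import cv2,numpy as np,pickle
d={}
for n in("scene","top"):
    c=capture(n);d[n]=c;cv2.imwrite(f"pics/{n}0.png",c["color"]);print(n,c["fovy"],c["cx"],c["cy"],{k:v for k,v in c.items() if k not in("color",)})
pickle.dump(d,open("d.pkl","wb"))
s=read_state();print(s["time_s"],s["position"],s["tcp_rot"],s["opening"])
E
```

```text
scene 46.57761491522643 321.1828909579495 231.16479523619404 {'fovy': 46.57761491522643, 'cx': 321.1828909579495, 'cy': 231.16479523619404, 'camera_from_world': array([[-0.31535972,  0.94896515,  0.00365937,  0.18442016],
       [-0.70475032, -0.23678126,  0.66877621,  0.37742541],
       [ 0.63551178,  0.20832614,  0.74345477, -1.74907769],
       [ 0.        ,  0.        ,  0.        ,  1.        ]])}
top 42.11633173113995 323.9104845011303 245.29235155074207 {'fovy': 42.11633173113995, 'cx': 323.9104845011303, 'cy': 245.29235155074207, 'camera_from_world': array([[ 0.01878444, -0.99982038, -0.00252217, -0.01125725],
       [ 0.98893157,  0.0182084 ,  0.14725085, -0.61262506],
       [-0.14717848, -0.00526028,  0.98909596, -1.50277108],
       [ 0.        ,  0.        ,  0.        ,  1.        ]])}
0.1 [0.23074591 0.58013074 0.22168126] [[-9.29106184e-01  3.69811626e-01 -1.02985933e-03]
 [ 3.69812899e-01  9.29104778e-01 -1.65281941e-03]
 [ 3.45615386e-04 -1.91650000e-03 -9.99998104e-01]] 0.9947975444104165
```

View pics/scene0.png

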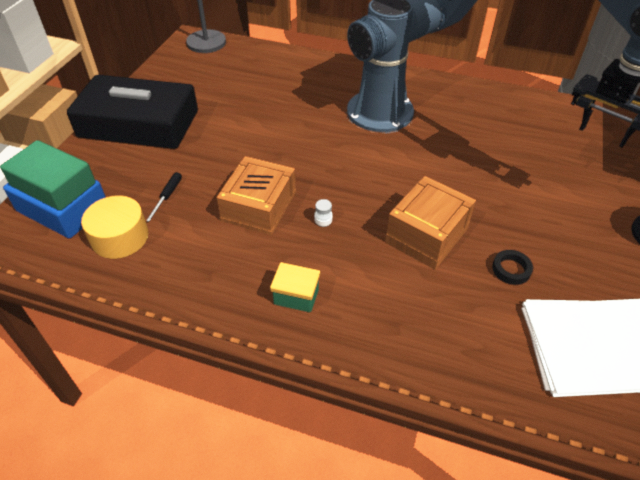

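View pics/top0.png

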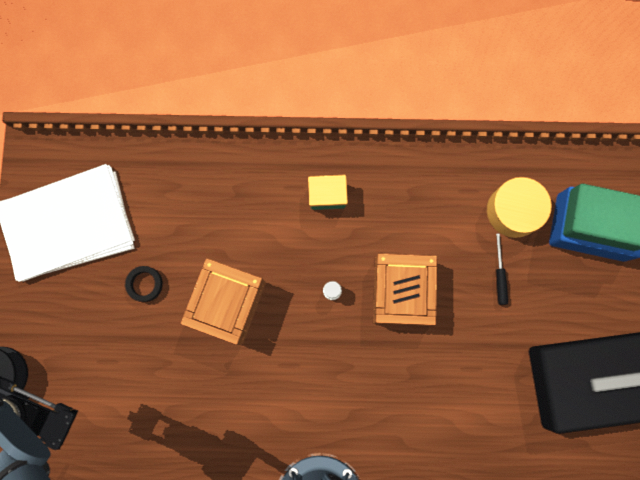

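The slotted box is at about (407,290) in the top view and (257,190) in the scene view. The plain box is at (223,300) in the top view. I'll enlarge the slotted one.

Run:
```python
import cv2,numpy as np,pickle
d=pickle.load(open("d.pkl","rb"))
a=d["top"]["color"][245:335,365:445];b=d["scene"]["color"][145:235,212:302]
a=cv2.resize(a,(400,450),interpolation=cv2.INTER_CUBIC);b=cv2.resize(b,(400,400),interpolation=cv2.INTER_CUBIC)
b=cv2.copyMakeBorder(b,0,50,0,0,cv2.BORDER_CONSTANT)
cv2.imwrite("pics/crop.png",np.hstack([a,b]))
```

```text
(no output)
```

View pics/crop.png

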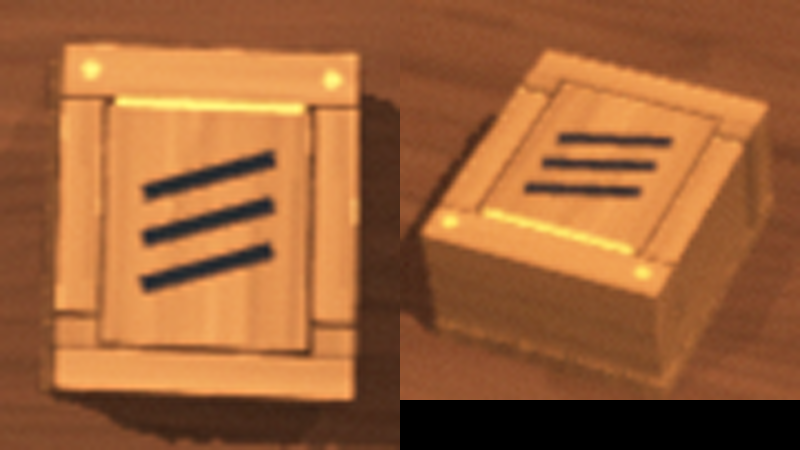

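Run:
```python
import cv2,numpy as np,pickle
from scipy.optimize import least_squares
d=pickle.load(open("d.pkl","rb"))
def proj(n,P):
    c=d[n];M=c["camera_from_world"];q=P@M[:3,:3].T+M[:3,3]
    f=240/np.tan(np.radians(c["fovy"]/2))
    return np.c_[c["cx"]+f*q[:,0]/-q[:,2],c["cy"]-f*q[:,1]/-q[:,2]]
# order back-left, back-right, front-right, front-left ; then hatch corners same order
T=np.array([(66,45),(358,55),(353,400),(53,390),(110,99),(309,107),(307,353),(101,345)],float)
S=np.array([(255,297),(22,237),(147,50),(368,103),(240,252),(80,210),(160,81),(320,119)],float)
T=(T+.5)/5-.5+[365,245]; S=(S+.5)*.225-.5+[212,145]
def box(p,hx0=-.063,hx1=.052):
    x,y,w,z=p;L=np.array([(.083,.071),(.083,-.071),(-.083,-.071),(-.083,.071),(hx1,.049),(hx1,-.049),(hx0,-.049),(hx0,.049)])
    c,s=np.cos(w),np.sin(w);return np.c_[x+c*L[:,0]-s*L[:,1],y+s*L[:,0]+c*L[:,1],np.full(8,z)]
print("note hatch along x: 20+115+26=161 of 166")
for use in("both","top"):
  def res(p):
    r=[(proj("top",box(p))-T)[:8 if use=="top" else 4]]
    if use=="both": r.append((proj("scene",box(p))-S)[:4])
    return np.concatenate(r).ravel()
  r=least_squares(res,[.58,-.2,0,.1]);p=r.x
  print(use,p,np.degrees(p[2]))
  print((proj("top",box(p))-T).round(1).tolist(),(proj("scene",box(p))-S).round(1).tolist())
# triangulate press point from hatch front edge mid
x,y,w,z=p
```

```text
note hatch along x: 20+115+26=161 of 166
both [ 0.50538351 -0.19918387 -0.02055296  0.08184661] -1.177597895651248
[[-0.4, -0.2], [-0.0, 0.1], [0.1, 0.2], [0.4, -0.1], [-0.4, 2.1], [0.5, 2.1], [0.2, 0.8], [0.2, 0.8]] [[0.4, 0.1], [-0.4, -0.5], [-0.1, 0.1], [0.2, 0.3], [0.5, -0.6], [0.2, -0.5], [1.4, -0.3], [0.2, -0.3]]
top [ 0.50679478 -0.19849432 -0.02186609  0.08594197] -1.2528347017175527
[[-0.5, -1.0], [0.0, -0.7], [0.0, -0.4], [0.2, -0.8], [-0.5, 1.3], [0.5, 1.3], [0.1, 0.2], [0.1, 0.1]] [[0.3, -0.6], [-0.6, -1.3], [-0.2, -0.7], [0.2, -0.4], [0.3, -1.3], [-0.0, -1.3], [1.4, -1.1], [0.2, -1.1]]
```

Box pose fits (top at z about 0.082 to 0.086, yaw about -1°, residuals under 1 px). The hinge (brass strip) is on the far side, so the press point is about (0.470, -0.199). Next I approach high with the fingers shut.

jog_arm:
  delta_pos:
    - [4,-4,0]
    - [8,-8,0]
    - [12,-12,0]
    - [16,-16,0]
    - [19,-21,0]
    - [21,-26,0]
    - [22,-31.5,0]
    - [23,-37,0]
    - [23.5,-43,0]
    - [23.5,-49,0]
    - [23.5,-55,0]
    - [23.5,-60,0]
  turn: [0,0,0,0,0,0,0,0,0,0,0,0]
  grip: [1,1,1,1,1,1,1,1,1,1,1,1]

```text
time_s: 1.6
position: [0.4657, -0.0214, 0.2224]
tcp_rot: [[-0.929, 0.371, -0.0], [0.371, 0.929, -0.0], [0.0, -0.0, -1.0]]
force: [0.4, -0.1, 0.1]
opening: 0.006
grasp_force: 0.0
```

jog_arm:
  delta_pos:
    - [0.4,-6,0]
    - [0.4,-12,0]
    - [0.4,-16,0]
    - [0.4,-18,-2]
    - [0.4,-18,-5]
    - [0.4,-18,-8]
    - [0.4,-18,-10]
    - [0.4,-18,-11]
    - [0.4,-18,-11]
    - [0.4,-18,-11]
  turn: [0,0,0,0,0,0,0,0,0,0]
  grip: [1,1,1,1,1,1,1,1,1,1]

```text
time_s: 2.85
position: [0.4706, -0.1996, 0.1132]
tcp_rot: [[-0.929, 0.37, 0.001], [0.37, 0.929, -0.001], [-0.001, -0.0, -1.0]]
force: [-0.3, 0.5, -0.3]
opening: 0.005
grasp_force: 0.0
```

Run:
```python
from rig import *
import cv2,numpy as np
a=capture("top")["color"][235:345,350:460];b=capture("scene")["color"][115:235,202:322]
cv2.imwrite("pics/chk.png",np.hstack([cv2.resize(i,(400,400),interpolation=cv2.INTER_CUBIC) for i in(a,b)]))
s=read_state();print(s["position"],s["force"])
```

```text
[ 0.47065672 -0.19963993  0.11338465] [ 0.62000741 -0.19398051  0.23063569]
```

View pics/chk.png

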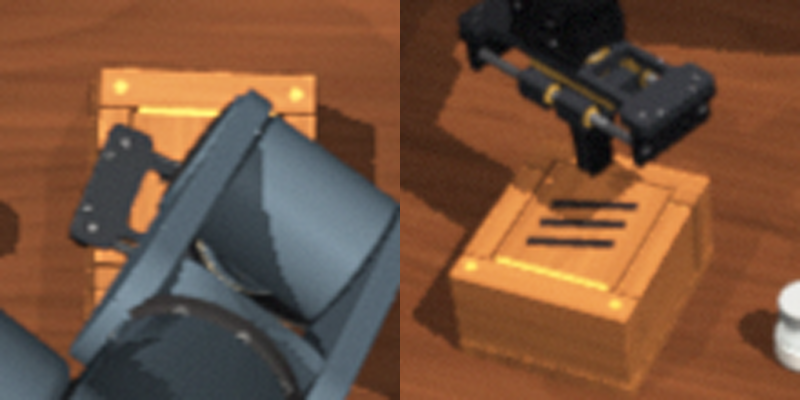

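The shut fingers hang centred over the front part of the slotted hatch, tip at about (595,170) in the right-hand crop. I'll go down slowly and watch the force.

jog_arm:
  delta_pos:
    - [0,0,-1]
    - [0,0,-2]
    - [0,0,-2.4]
    - [0,0,-2.7]
    - [0,0,-2.7]
    - [0,0,-2.7]
  turn: [0,0,0,0,0,0]
  grip: [1,1,1,1,1,1]

```text
time_s: 3.7
position: [0.4698, -0.1991, 0.0857]
tcp_rot: [[-0.929, 0.37, -0.001], [0.37, 0.929, 0.0], [0.001, 0.0, -1.0]]
force: [-0.2, -0.4, 2.0]
opening: 0.003
grasp_force: 0.8
```

jog_arm:
  delta_pos:
    - [0,0,-0.2]
    - [0,0,-0.3]
    - [0,0,-0.3]
  turn: [0,0,0]
  grip: [1,1,1]

```text
time_s: 4.08
position: [0.47, -0.1992, 0.0825]
tcp_rot: [[-0.929, 0.37, -0.0], [0.37, 0.929, 0.0], [0.0, 0.0, -1.0]]
force: [-2.6, -0.2, 1.8]
opening: 0.009
grasp_force: 1.0
```

jog_arm:
  delta_pos:
    - [0,0,-0.2]
    - [0,0,-0.3]
    - [0,0,-0.3]
  turn: [0,0,0]
  grip: [1,1,1]

```text
time_s: 4.45
position: [0.4701, -0.1993, 0.0794]
tcp_rot: [[-0.929, 0.37, -0.0], [0.37, 0.929, 0.0], [0.0, 0.0, -1.0]]
force: [-0.9, 0.2, 2.3]
opening: 0.006
grasp_force: 1.0
```

jog_arm:
  delta_pos:
    - [0,0,-0.2]
    - [0,0,-0.2]
  turn: [0,0]
  grip: [1,1]

```text
time_s: 4.7
position: [0.4702, -0.1994, 0.0774]
tcp_rot: [[-0.929, 0.37, 0.0], [0.37, 0.929, -0.0], [-0.0, 0.0, -1.0]]
force: [0.2, 0.4, 1.7]
opening: 0.007
grasp_force: 1.0
```

jog_arm:
  delta_pos:
    - [0,0,-0.15]
    - [0,0,-0.15]
  turn: [0,0]
  grip: [1,1]

```text
time_s: 4.95
position: [0.4703, -0.1994, 0.0764]
tcp_rot: [[-0.929, 0.37, 0.001], [0.37, 0.929, -0.0], [-0.001, -0.0, -1.0]]
force: [-1.3, 0.6, 5.1]
opening: 0.004
grasp_force: 2.6
```

The hatch has bottomed: the force rose to 5 N about 10 mm below the top, at z about 0.086. I'll withdraw straight up, then back towards the robot, and wait.

jog_arm:
  delta_pos:
    - [0,0,3]
    - [0,0,9]
    - [0,0,15]
    - [-2,0,20]
    - [-4,0,22]
    - [-4,0,22]
    - [-4,0,22]
    - [-4,0,22]
    - [-4,0,22]
    - [-4,0,22]
    - [-4,0,22]
    - [-4,0,22]
  turn: [0,0,0,0,0,0,0,0,0,0,0,0]
  grip: [1,1,1,1,1,1,1,1,1,1,1,1]

```text
time_s: 6.45
position: [0.4301, -0.1993, 0.296]
tcp_rot: [[-0.929, 0.37, -0.0], [0.37, 0.929, 0.0], [0.0, 0.0, -1.0]]
force: [0.6, 0.8, -0.4]
opening: 0.007
grasp_force: 0.0
```

jog_arm:
  delta_pos:
    - [0,0,0]
    - [0,0,0]
    - [0,0,0]
    - [0,0,0]
    - [0,0,0]
    - [0,0,0]
    - [0,0,0]
    - [0,0,0]
    - [0,0,0]
    - [0,0,0]
    - [0,0,0]
    - [0,0,0]
  turn: [0,0,0,0,0,0,0,0,0,0,0,0]
  grip: [1,1,1,1,1,1,1,1,1,1,1,1]

```text
time_s: 7.95
position: [0.4301, -0.1993, 0.296]
tcp_rot: [[-0.929, 0.37, -0.0], [0.37, 0.929, 0.0], [0.0, -0.0, -1.0]]
force: [0.4, 0.3, 0.2]
opening: 0.003
grasp_force: 0.0
```

jog_arm:
  delta_pos:
    - [0,0,0]
    - [0,0,0]
    - [0,0,0]
    - [0,0,0]
    - [0,0,0]
    - [0,0,0]
    - [0,0,0]
    - [0,0,0]
    - [0,0,0]
    - [0,0,0]
    - [0,0,0]
    - [0,0,0]
  turn: [0,0,0,0,0,0,0,0,0,0,0,0]
  grip: [1,1,1,1,1,1,1,1,1,1,1,1]

```text
time_s: 9.45
position: [0.4301, -0.1993, 0.296]
tcp_rot: [[-0.929, 0.37, 0.0], [0.37, 0.929, 0.0], [-0.0, 0.0, -1.0]]
force: [-0.1, -1.3, 1.1]
opening: 0.005
grasp_force: 0.0
```

Run:
```python
from rig import *
import cv2
cv2.imwrite("pics/end.png",capture("scene")["color"]);s=read_state();print(s["time_s"],s["position"],s["force"])
```

```text
9.5 [ 0.43008114 -0.19931438  0.29605093] [ 1.25147918 -0.26646084 -1.01387008]
```

View pics/end.png

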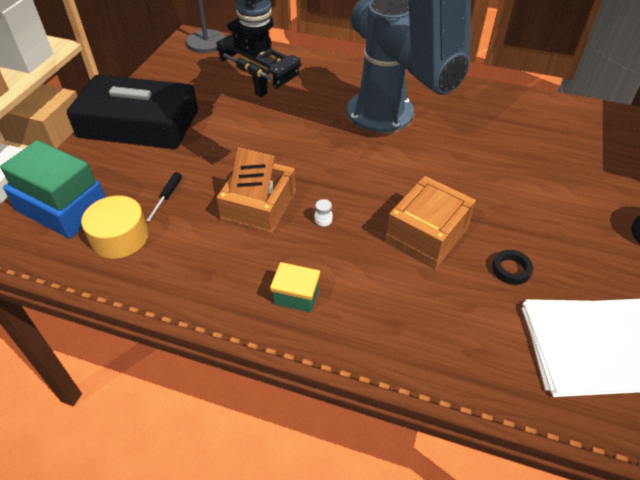

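The slotted hatch stands open at about (252,175), the arm is well clear of it, and the plain hatch and the bystanders haven't moved.

```bash
python3 -c "
from rig import *
print(hand_in())"
```

```text
the job is handed in; nothing more can be done
None
```

I pressed the slotted hatch once and it popped open and stayed open for about 4 s with the arm clear; in the last picture the plain hatch is shut and nothing else has moved, and the job is handed in (no verdict was returned).

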